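# Lock the press's loose crank on its shaft flat

### The arm

A 7-joint arm with a two-finger parallel gripper is mounted at the origin on a cart in front of the work surface, level with it; the furniture and walls round the work are solid. World frame = base frame: x ahead of the robot, y to its left, z up, the work surface at z = 0. Lengths are in m, angles in rad, forces in N, time in s.
With the tool pointing down it reaches from about 0.4 to 0.75 m from the base axis. Payload 19.5 kg.
Tool frame: the origin (TCP) lies at the very end of the fingers, on their centre line; the grasp point (between the pads) lies 19 mm behind it; z points along the fingers, y is the line along which they close (so a half turn about z gives the same grasp; the last joint's range is limited). The gripper opens to 85 mm and grips with 20 to 120 N. Pads are 22 mm wide; open, the fingers measure 114 mm over their backs; the gripper's body (76 mm by 85 mm) begins 54 mm behind the grasp point. The pads swing forward as they close: fully open they stand 13 mm farther back than shut.
Start: joints at [1.141, 0.707, -0.028, 1.485, 0.022, 0.951, -0.075], TCP at [0.217, -0.532, 0.231] pointing down, gripper open.
Joint ranges: [-2.71, 2.71], [-0.32, 2.16], [-1.57, 1.52], [0, 2.45], [-1.46, 4.6], [0, 2.02], [-2.83, 2.83]. Speed limits (rad/s): [1.89, 1.89, 2.57, 2.57, 3.01, 3.01, 3.01].

### API

Orientations are given as a rotation vector (axis times angle).
In Python, from bench import state, capture, job_done gives the robot as it stands.
- The arm moves only by the tool move_arm, never from a script. Its argument "deltas" is a list of rows, each a list of 3 entries, a list of its own where there are three numbers: the shift along the tool's x, y, z each as a share of 100 mm, from -1 to 1, then the turn, a rotation vector about the tool's x, y, z each as a share of 90 degrees, from -1 to 1, then the opening, from 0 (shut) to 1 (fully open). A call has 1 to 10 rows; each row shifts and turns the commanded pose from where the row before left it, along the tool's axes as they then stand; what a row does not reach is not made up. A row lasts 1/8 s, in which the tool goes at most 62.5 mm and 10.7 degrees, less where a joint would pass 70% of its speed; a pose out of reach is approached as far as the arm can. A call with a number of a shift or a turn outside -1 to 1 is refused whole. A call with a gripper value outside its range is refused whole. The fingers move at their own pace and stop on an object; "force" is the grip in N (left out, the last holds). Time passes only in rows, so rows that do not move let the fingers close. It gives the time, the measured TCP pose, the force, the opening and the grip force at its end, in the units of the state.
- state(): the state, without advancing time (a new reading comes with each control period).
- capture(name): name is "scene" or "top"; returns a dict with "color" (480x640x3 uint8, red, green, blue), "vfov" (degrees; the focal length in pixels is half the picture's height over the tangent of half this angle, whatever the lens; pixels are square), "cx", "cy" (the principal point, pixels), "rvec" (rotation vector, rad) and "tvec" (3), from world to camera coordinates, as OpenCV has them. Camera axes: x right, y down, z forward; pixel columns grow to the right and rows downward; lengths in m; the calibration is good to about 2 mm. A picture is of the moment at which its call begins. There is no depth.
- job_done(): hands the job in; it is judged then, once.
The state is a dict: "time": time; "qpos": joint angles; "joint_velocities": joint speeds; "joint_efforts": joint torques, N m; "tcp_pos": TCP position; "tool_rot": TCP orientation; "force": force on the tool from outside, world axes, zero at the start; "wrist_torque": the same for the moment, N m; "width": finger opening in m; "grasp_force": force on a finger pad.
Only numpy, scipy, OpenCV 4.12 (cv2) and the standard library are available. Lean on these libraries where they do the work, as an engineer would, in place of code of your own. Each camera call takes 0.05 s, during which the arm holds its last target. There are 200 camera calls.

### The job

The crank of the little printing press is loose on its roller shaft. Turn the crank until its thumb set screw squarely faces the flat on the shaft (it is hidden under the hub somewhere near the top: feel for it with the screw, which goes in much deeper there than on the round), then screw it all the way down onto the flat and leave it tight. Leave the things on the table where they are.

Things in the scene. Friction and masses are not known exactly. Their poses are not given: they have to be found in the camera images.
- shaft_axis (a point): a point fixed on the table-top printing press (grey cheeks, steel roller, plywood bed): centre line of the roller's 24 mm shaft, in the plane of the crank's set screw, 124 mm above the table. y runs along the shaft, outward from the press to the crank's wooden grip; z is up; -x is the press's front (robot side). Shaft and roller are gripped by the press and do not turn with the loose crank
- cheek_top (a point): top of the pressure screw on the near cheek of the press, 81 mm toward the press from the set screw's plane and 50 mm higher than the shaft axis. The cheek's outer face is 75 mm from the set screw's plane, so that is the room beside the screw on the press's side
- crank (a joint): angle of the crank on the shaft, rad. 0: the set screw points straight up, the arm hangs straight down; positive: the screw leans to the press's front. The screw's outward direction is cos(angle) z - sin(angle) x in the axes of shaft_axis. The crank is loose on the shaft but drags at about 0.5 N m and stays where it is left. It starts at least 0.4 rad to the front of the hidden flat
- grip (a point): middle of the crank's wooden grip, 70 mm long, 26 mm across, along the shaft direction; 90 mm from the shaft axis, opposite the set screw, 65 mm outward of the screw's plane. The arm is 8 mm thick, its inner face 18 mm outward of that plane, its round end about the shaft 44 mm across
- screw_head (a point): middle of the set screw's flat two-lobed thumb head: 36 mm wide (x), 9 mm thick (y, the two flat faces to pinch), 24 mm along the screw (z, outward). 60 mm from the shaft axis at thumb_screw = 0. Below it a bare 9 mm screw runs into a boss (27 mm across) that ends 34 mm from the shaft axis, on the hub, 52 mm across and 38 mm long
- thumb_screw (a joint): turn of the set screw, rad; starts within 0.3 of 0, stops at -0.6 and 3.4. Positive tightens: clockwise seen from the head. At 0 the head's y is the y of shaft_axis. It goes in 8 mm per full turn (1.27 mm per rad), drags at 0.14 N m (0.2 at 1 rad/s), stays where it is left. Its tip touches the round of the shaft at 0.8 rad, the flat, when square, at 2.75; beyond that it gives about 0.1 rad per 0.15 N m
- set_screw: the set screw without its turning: origin at the middle of its 9 mm, barely domed tip, z outward. Over 5 degrees off square to the flat the tip's edge stops the screw early, touching at 2.70 rad of turn if 6 degrees off, 2.55 at 10, 2.32 at 15, 2.06 at 20, 1.75 at 25, 1.25 at 40. There it binds rather than pulling itself square. Turned home square with 0.3 N m it stays pressed on the shaft at about 25 N when let go
- hub (a point): middle of the hub, on the shaft axis, turning with the crank (z along the screw). Under the hub, hidden by it, a spot flat is milled on the shaft, 2.5 mm deep (9.5 mm from the axis). It faces up, between 0.4 rad to the back and 0.3 rad to the front of vertical, differently each time; nothing outside shows which way. A screw tightened off square pushes the crank toward square, but friction holds it
- ink_bottle: dark ink bottle with a white cap, 43 mm across, 92 mm high, standing left of the crank; bystander; origin under its middle
- brayer: hand ink roller with a wooden handle, 147 mm long, 31 mm high, lying left of and behind the crank; bystander; origin under its middle
- masking_tape: roll of cream masking tape lying flat, 96 mm across, 24 mm high, on the right; bystander; origin under its middle
- card_deck: banded stack of blank cards, 90 x 126 x 14 mm, on the right; bystander; origin under its middle
- eraser: white eraser, 22 x 58 x 12 mm, on the robot's side of the crank; bystander; origin under its middle
- bulldog_clip: black bulldog clip, 50 mm long, 28 mm high, on the left near the robot; bystander; origin under its middle

How it is judged:
By the outcome, as a careful person would: the job done as asked, in the order asked, and still so for the second after the job is handed in, with the robot touching nothing.
It also fails if it takes over 67 s, if anything falls off the work surface, if the arm or the gripper's body presses on something with over 40 N, if the wrist force passes 120 N, or if a joint passes its speed limit or range.

## Working session

There is one attempt and no reset: what is moved stays moved. The work goes in short steps, Python scripts to look and compute and a tool call to move; the robot and the scene stay as the last step left them, time stands still between calls to the robot, and variables do not carry over. Pictures are saved under pics/ and viewed, at most 10 in all, crops included, and the job is handed in when it is done.

Besides the shell and the picture viewer there is one more tool, called after "Call:" as name(argument=value, ...) on one line, values as JSON. move_arm: Moves the arm, as the interface text tells. Shift numbers are shares of 100 mm and turn numbers shares of 90 degrees, none past 1 either way. Its arguments: {"type":"object","properties":{"deltas":{"type":"array"},"force":{"type":"number"}},"required":["deltas"]}

```bash
mkdir -p pics
cat > h.py <<'E'
import numpy as np,cv2
from bench import state,capture,job_done
from scipy.spatial.transform import Rotation as R
def save(n,f,crop=None,s=1):
    c=capture(n); im=c["color"][:,:,::-1]
    np.savez(f"{f}.npz",**{k:c[k] for k in("vfov","cx","cy","rvec","tvec")})
    if crop: x0,y0,x1,y1=crop; im=im[y0:y1,x0:x1]
    cv2.imwrite(f"pics/{f}.png",cv2.resize(im,None,fx=s,fy=s,interpolation=cv2.INTER_CUBIC))
def cam(f):
    c=np.load(f"{f}.npz"); F=240/np.tan(np.radians(float(c["vfov"]))/2)
    K=np.array([[F,0,float(c["cx"])],[0,F,float(c["cy"])],[0,0,1]]);return K,R.from_rotvec(c["rvec"].ravel()).as_matrix(),c["tvec"].ravel()
def ray(f,p):
    K,r,t=cam(f); return -r.T@t, r.T@np.linalg.solve(K,[p[0],p[1],1])
def atz(f,p,z):
    o,d=ray(f,p); return o+d*(z-o[2])/d[2]
def proj(f,P):
    K,r,t=cam(f); q=K@(r@np.asarray(P)+t); return q[:2]/q[2]
def tri(obs):
    A=np.zeros((3,3));b=np.zeros(3)
    for f,p in obs:
        o,d=ray(f,p);d/=np.linalg.norm(d);M=np.eye(3)-np.outer(d,d);A+=M;b+=M@o
    return np.linalg.solve(A,b)
E
python3 - <<'E'
from h import *
save("scene","s0");save("top","t0")
s=state();print(s)
for f in("s0","t0"):print(ray(f,(320,240)),cam(f)[0][0,0])
E
```

```text
{'time': 0.1, 'qpos': array([ 1.14128283,  0.70700503, -0.02762004,  1.48489817,  0.02199986,
        0.95090401, -0.07551718]), 'joint_velocities': array([ 4.33958596e-04, -7.30303348e-05,  3.50794606e-04, -2.21973734e-04,
       -4.54571754e-04,  6.31407571e-04,  3.12332526e-04]), 'joint_efforts': array([ 6.39328464e-04, -8.84302711e+01,  1.23639017e+00, -2.36457163e+01,
        1.70299073e-02,  5.06705561e-03, -1.11413917e-04]), 'tcp_pos': array([ 0.21736806, -0.53210277,  0.23090744]), 'tool_rot': array([-3.08184731e+00, -6.05168503e-01,  3.12547943e-04]), 'force': array([ 0.28098189,  0.26101143, -0.59515114]), 'wrist_torque': array([ 0.05813164, -0.00458508,  0.01044672]), 'grasp_force': 0.0, 'width': 0.08583843021943265}
(array([0.03552289, 0.7965793 , 1.01762656]), array([ 0.41365893, -0.62302716, -0.66388443])) 530.8455088786732
(array([ 0.47956092, -0.00132755,  1.31964412]), array([ 0.08784887,  0.00298819, -0.99614216])) 462.7365581113492
```

View pics/s0.png

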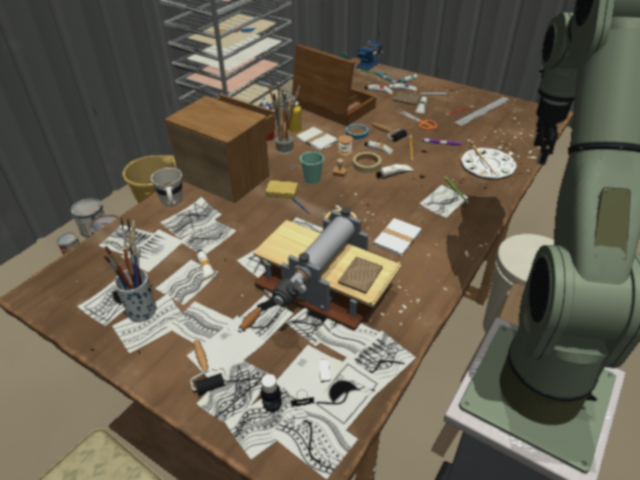

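View pics/t0.png

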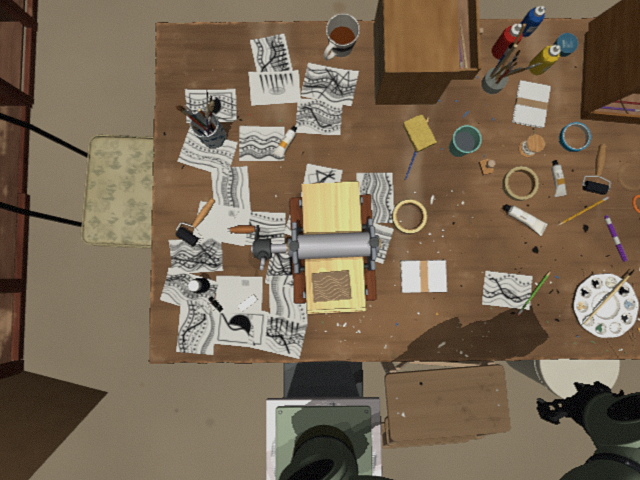

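Scene: press at about (320,260), crank at (280,295). In the top view the crank hub is near (262,247), with the screw head toward (265,265), leaning to the front. I'll enlarge both.

Run:
```python
from h import *
a=cv2.resize(capture("top")["color"][200:320,200:320,::-1],(600,600),interpolation=cv2.INTER_CUBIC)
cv2.imwrite("pics/t1.png",a)
save("scene","s1",(220,230,340,340),5)
```

```text
(no output)
```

View pics/t1.png

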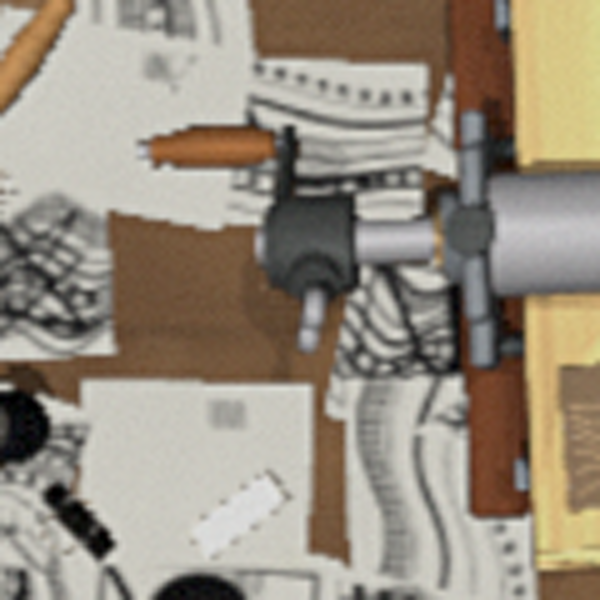

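View pics/s1.png

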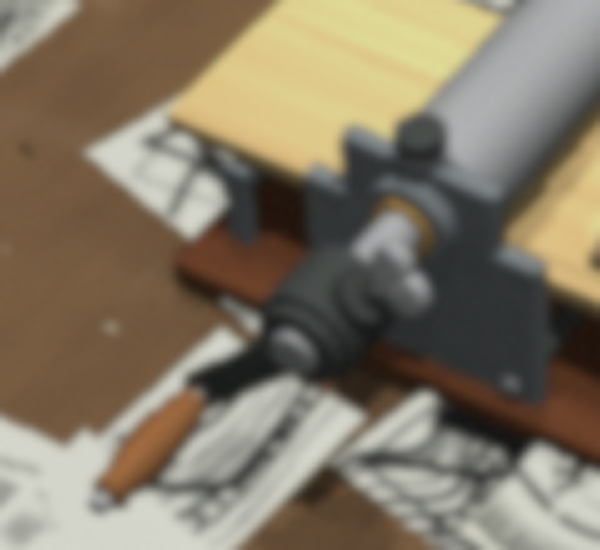

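Top crop (5x): cheek knob (469,229), shaft (400,241), shaft end (258,246), screw head about (309,335), grip ends (142,150)–(276,145). Scene crop: knob top (420,128), head (408,285), grip (100,500)–(195,392).

Run:
```python
from h import *
np.set_printoptions(precision=4,suppress=True)
T=lambda x,y:(200+x/5-.4,200+y/5-.4); S=lambda x,y:(220+x/5-.4,230+y/5-.4)
print("cheek",tri([("t0",T(469,229)),("s0",S(420,128))]),atz("t0",T(469,229),.174),atz("s0",S(420,128),.174))
print("shaft in",atz("t0",T(432,240),.124),"end",atz("t0",T(262,246),.124))
print("head",tri([("t0",T(309,330)),("s0",S(408,285))]))
print("grip",tri([("t0",T(209,148)),("s0",S(148,446))]))
print("gripouter",tri([("t0",T(142,150)),("s0",S(100,500))]))
print("roller", atz("t0",T(500,233),.124), atz("t0",(372,245),.124))
```

```text
cheek [0.567  0.0679 0.1711] [0.5678 0.0683 0.174 ] [0.5642 0.0699 0.174 ]
shaft in [0.5662 0.0906 0.124 ] end [0.564  0.1787 0.124 ]
head [0.518  0.1485 0.1649]
grip [0.6222 0.2175 0.0574]
gripouter [0.6213 0.2543 0.0567]
roller [0.5694 0.0553 0.124 ] [ 0.5706 -0.1323  0.124 ]
```

```bash
cat >> h.py <<'E'
O=np.array([.565,.1495,.124]);YAW=.021
EX=np.array([np.cos(YAW),np.sin(YAW),0]);EY=np.array([-np.sin(YAW),np.cos(YAW),0]);EZ=np.array([0,0,1.])
def tgt(a,r,th=0,dy=0):
    u=np.cos(a)*EZ-np.sin(a)*EX; z=-u; M=np.column_stack([np.cross(EY,z),EY,z])
    return O+r*u+dy*EY, R.from_matrix(M)*R.from_rotvec([0,0,th])
def plan(p0,r0,p1,r1,n):
    out=[];p,r=np.array(p0),r0; rel=(r0.inv()*r1).as_rotvec()
    for i in range(1,n+1):
        pw=p0+(p1-p0)*i/n; rw=r0*R.from_rotvec(rel*i/n)
        d=np.round(r.inv().apply(pw-p)/.1,3); t=np.round((r.inv()*rw).as_rotvec()/(np.pi/2),3)
        p=p+r.apply(d*.1); r=r*R.from_rotvec(t*np.pi/2); out.append([d.tolist(),t.tolist()])
    for o in out: print(o)
    return p,r
def cur():
    s=state(); return s["tcp_pos"],R.from_rotvec(s["tool_rot"])
def tool():  # crank angle, radius, dy, thumb, from tool pose
    s=state();p,r=cur();M=r.as_matrix();q=p-O
    a=np.arctan2(-q@EX,q@EZ); az=np.arctan2(M[:,2]@EX,-M[:,2]@EZ)
    th=(tgt(az,0)[1].inv()*r).as_rotvec()[2]
    tz=r.inv().apply(s["wrist_torque"])
    print("t %.2f pos_ang %.3f tool_ang %.3f r %.4f dy %.4f thumb %.3f width %.4f gf %.1f"%(s["time"],a,az,np.hypot(q@EX,q@EZ),q@EY,th,s["width"],s["grasp_force"]),"F_tool",np.round(r.inv().apply(s["force"]),1),"T_tool",np.round(tz,2),"q",np.round(s["qpos"],2))
E
python3 - <<'E'
from h import *
p,r=cur(); w,rw=np.array([.45,0,.34]),tgt(0,0)[1]
p,r=plan(p,r,w,rw,18);print(p)
q,s=tgt(.73,.12);plan(p,r,q,s,8)
E
```

```text
[[0.231, -0.225, -0.06], [-0.0, -0.0, -0.098]]
[[0.264, -0.187, -0.061], [-0.0, -0.0, -0.098]]
[[0.288, -0.144, -0.06], [-0.0, -0.0, -0.098]]
[[0.308, -0.098, -0.061], [0.0, -0.0, -0.099]]
[[0.318, -0.049, -0.06], [0.0, -0.0, -0.098]]
[[0.323, -0.0, -0.06], [0.0, -0.0, -0.098]]
[[0.319, 0.049, -0.061], [0.0, -0.0, -0.098]]
[[0.307, 0.098, -0.06], [0.0, -0.0, -0.098]]
[[0.289, 0.144, -0.061], [0.0, -0.0, -0.098]]
[[0.264, 0.187, -0.06], [0.0, -0.0, -0.098]]
[[0.231, 0.224, -0.06], [0.0, -0.0, -0.099]]
[[0.194, 0.258, -0.061], [0.0, -0.0, -0.098]]
[[0.153, 0.285, -0.06], [0.0, -0.0, -0.098]]
[[0.107, 0.304, -0.061], [0.0, -0.0, -0.098]]
[[0.058, 0.317, -0.06], [0.0, -0.0, -0.098]]
[[0.01, 0.323, -0.06], [0.0, -0.0, -0.098]]
[[-0.04, 0.32, -0.061], [0.0, -0.0, -0.098]]
[[-0.089, 0.31, -0.06], [0.0, -0.0, -0.099]]
[ 4.50017632e-01 -3.49924369e-05  3.39979901e-01]
[[-0.048, 0.184, 0.158], [0.0, -0.058, 0.0]]
[[-0.033, 0.183, 0.162], [0.0, -0.058, 0.0]]
[[-0.018, 0.184, 0.165], [0.0, -0.058, 0.0]]
[[-0.004, 0.184, 0.165], [0.0, -0.058, 0.0]]
[[0.012, 0.184, 0.165], [0.0, -0.059, 0.0]]
[[0.027, 0.183, 0.163], [0.0, -0.058, 0.0]]
[[0.042, 0.184, 0.16], [0.001, -0.058, 0.0]]
[[0.056, 0.184, 0.155], [-0.0, -0.058, 0.0]]
```

Call:
move_arm(deltas=[[[0.23,-0.225,-0.06],[0,0,-0.098],1],[[0.264,-0.187,-0.06],[0,0,-0.098],1],[[0.288,-0.144,-0.06],[0,0,-0.098],1],[[0.308,-0.098,-0.06],[0,0,-0.098],1],[[0.318,-0.05,-0.06],[0,0,-0.098],1],[[0.323,0,-0.06],[0,0,-0.098],1],[[0.32,0.05,-0.06],[0,0,-0.098],1],[[0.307,0.098,-0.06],[0,0,-0.098],1],[[0.29,0.144,-0.06],[0,0,-0.098],1],[[0.264,0.187,-0.06],[0,0,-0.098],1]])

```text
time: 1.45
tcp_pos: [0.3472, -0.2355, 0.2915]
tool_rot: [-1.786, -2.584, 0.0]
force: [0.6, 0.8, 1.5]
width: 0.0848
grasp_force: 0.0
```

Call:
move_arm(deltas=[[[0.23,0.225,-0.06],[0,0,-0.099],1],[[0.194,0.258,-0.06],[0,0,-0.098],1],[[0.153,0.285,-0.06],[0,0,-0.098],1],[[0.107,0.304,-0.06],[0,0,-0.098],1],[[0.058,0.317,-0.06],[0,0,-0.098],1],[[0.01,0.323,-0.06],[0,0,-0.098],1],[[-0.04,0.32,-0.06],[0,0,-0.098],1],[[-0.09,0.31,-0.06],[0,0,-0.1],1]])

```text
time: 2.45
tcp_pos: [0.4512, 0.0006, 0.3395]
tool_rot: [0.042, -3.141, 0.0]
force: [0.2, -0.0, 0.7]
width: 0.0857
grasp_force: 0.0
```

Run:
```python
from h import *
tool();p,r=cur();print(p)
q,s=tgt(.73,.12);plan(p,r,q,s,8)
```

```text
t 2.45 pos_ang 0.497 tool_ang -0.000 r 0.2452 dy -0.1465 thumb -0.006 width 0.0857 gf 0.0 F_tool [-0.2 -0.  -0.7] T_tool [ 0.07 -0.   -0.01] q [ 0.45  0.49 -0.88  1.69  0.41  1.16  1.06]
[0.45116139 0.0006144  0.33950914]
[[-0.047, 0.183, 0.158], [0.0, -0.058, 0.0]]
[[-0.033, 0.183, 0.161], [0.0, -0.058, 0.001]]
[[-0.017, 0.183, 0.163], [0.001, -0.058, 0.0]]
[[-0.003, 0.183, 0.165], [-0.0, -0.058, 0.001]]
[[0.012, 0.183, 0.163], [-0.0, -0.058, 0.0]]
[[0.028, 0.183, 0.162], [-0.0, -0.059, 0.001]]
[[0.043, 0.183, 0.159], [0.0, -0.058, 0.0]]
[[0.056, 0.183, 0.154], [0.0, -0.058, 0.0]]
```

Call:
move_arm(deltas=[[[-0.047,0.183,0.158],[0,-0.058,0],1],[[-0.033,0.183,0.161],[0,-0.058,0],1],[[-0.017,0.183,0.163],[0,-0.058,0],1],[[-0.003,0.183,0.165],[0,-0.058,0],1],[[0.012,0.183,0.163],[0,-0.058,0],1],[[0.028,0.183,0.162],[0,-0.059,0],1],[[0.043,0.183,0.159],[0,-0.058,0],1],[[0.056,0.183,0.154],[0,-0.058,0],1],[[0,0,0],[0,0,0],1]])

```text
time: 3.58
tcp_pos: [0.4811, 0.0897, 0.2417]
tool_rot: [-0.007, 2.592, -0.079]
force: [0.4, -0.3, 0.6]
width: 0.0852
grasp_force: 0.0
```

Run:
```python
from h import *
tool()
a=cv2.resize(capture("top")["color"][220:300,210:310,::-1],(800,640)[:2],interpolation=cv2.INTER_CUBIC)[:600]
save("scene","s2");b=cv2.imread("pics/s2.png")[220:340,220:360];b=cv2.resize(b,(560,480),interpolation=cv2.INTER_CUBIC)
cv2.imwrite("pics/c2.png",np.vstack([cv2.resize(a,(560,420))[120:240+120//1*0+0] ,b]) if 0 else b)
for x in(.65,.73,.81):
    u=tgt(x,.060)[0];print(x,proj("t0",u),proj("s0",u),proj("s2",u))
```

```text
t 3.58 pos_ang 0.626 tool_ang 0.548 r 0.1452 dy -0.0580 thumb -0.003 width 0.0852 gf 0.0 F_tool [-0.7 -0.3 -0.3] T_tool [ 0.    0.57 -0.01] q [-0.18  0.48 -0.37  2.31  1.81  0.47 -0.62]
0.65 [261.14062544 261.52272012] [296.64454262 282.55433463] [296.64454262 282.55433463]
0.73 [261.33163324 263.06051456] [298.09180337 284.15162685] [298.09180337 284.15162685]
0.81 [261.53450311 264.49239869] [299.44549732 285.79279137] [299.44549732 285.79279137]
```

View pics/c2.png

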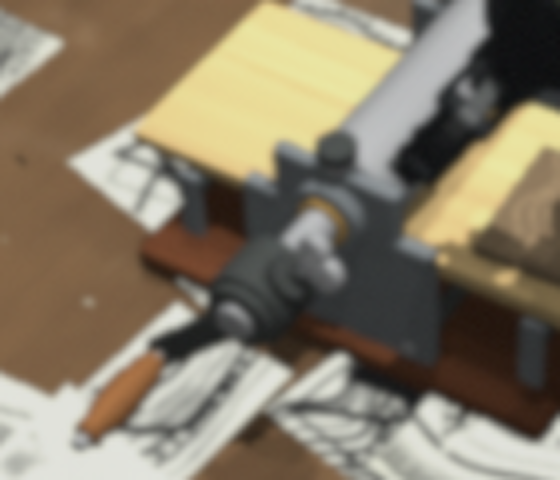

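The scene crop shows the head clear and untouched at (320,265), consistent with a≈0.77. The arm got close to its elbow limit with the strong tilt, so I'll approach with less tilt, since the pinch is free about y.

```bash
cat >> h.py <<'E'
def gt(a,r,ta,back=0,th=0,dy=0):
    g=O+r*(np.cos(a)*EZ-np.sin(a)*EX)+dy*EY; rot=tgt(ta,0,th)[1]; z=rot.as_matrix()[:,2]
    return g+z*(.019-back),rot
E
python3 - <<'E'
from h import *
p,r=cur();q,s=gt(.77,.062,.3,.075);print(q)
plan(p,r,q,s,8)
E
```

```text
[0.50530365 0.14824619 0.2220093 ]
[[-0.013, 0.076, 0.033], [-0.005, 0.02, -0.0]]
[[-0.015, 0.076, 0.033], [-0.006, 0.019, -0.001]]
[[-0.015, 0.075, 0.034], [-0.005, 0.02, -0.0]]
[[-0.017, 0.075, 0.034], [-0.005, 0.02, -0.001]]
[[-0.018, 0.075, 0.033], [-0.006, 0.02, -0.0]]
[[-0.019, 0.075, 0.034], [-0.005, 0.019, -0.001]]
[[-0.02, 0.074, 0.034], [-0.005, 0.02, -0.0]]
[[-0.021, 0.074, 0.034], [-0.006, 0.02, -0.001]]
```

Call:
move_arm(deltas=[[[-0.013,0.076,0.033],[-0.005,0.02,0],1],[[-0.015,0.076,0.033],[-0.006,0.02,0],1],[[-0.015,0.075,0.034],[-0.005,0.02,0],1],[[-0.017,0.075,0.034],[-0.005,0.02,0],1],[[-0.018,0.075,0.033],[-0.006,0.02,0],1],[[-0.019,0.075,0.034],[-0.005,0.02,-0.001],1],[[-0.02,0.074,0.034],[-0.005,0.02,-0.001],1],[[-0.021,0.074,0.034],[-0.006,0.02,-0.001],1]])

```text
time: 4.68
tcp_pos: [0.5061, 0.1489, 0.2227]
tool_rot: [-0.028, 2.844, 0.011]
force: [-0.5, -0.5, 0.8]
width: 0.0852
grasp_force: 0.0
```

Run:
```python
from h import *
tool();p,r=cur();q,s=gt(.77,.062,.3,.0);print(p,q)
plan(p,r,q,s,6)
```

```text
t 4.67 pos_ang 0.538 tool_ang 0.298 r 0.1150 dy 0.0006 thumb 0.002 width 0.0852 gf 0.0 F_tool [ 0.2 -0.5 -0.9] T_tool [0.07 0.28 0.  ] q [-0.11  0.58 -0.51  1.97  0.88  0.53  0.34]
[0.50606273 0.14885687 0.22274113] [0.52746278 0.1487116  0.15035907]
[[0.001, -0.002, 0.126], [0.0, -0.0, -0.0]]
[[0.002, -0.001, 0.126], [0.001, -0.0, -0.0]]
[[0.001, -0.001, 0.125], [0.0, -0.001, -0.001]]
[[0.001, -0.002, 0.126], [0.001, 0.0, 0.0]]
[[0.002, -0.001, 0.126], [0.0, -0.0, -0.0]]
[[0.001, -0.001, 0.126], [0.001, -0.0, -0.0]]
```

Call:
move_arm(deltas=[[[0.001,-0.001,0.126],[0,0,0],1],[[0.001,-0.001,0.126],[0,0,0],1],[[0.001,-0.001,0.126],[0,0,0],1],[[0.001,-0.001,0.126],[0,0,0],1],[[0.001,-0.001,0.126],[0,0,0],1],[[0.001,-0.001,0.126],[0,0,0],1]])

```text
time: 5.42
tcp_pos: [0.527, 0.1484, 0.1486]
tool_rot: [-0.029, 2.843, 0.007]
force: [0.5, -0.9, 0.5]
width: 0.0856
grasp_force: 0.0
```

Run:
```python
from h import *
tool()
im=cv2.imread
c=capture("top")["color"][210:300,220:310,::-1];d=capture("scene")["color"][230:330,250:350,::-1]
cv2.imwrite("pics/g.png",np.hstack([cv2.resize(c,(400,400),interpolation=3),cv2.resize(d,(400,400),interpolation=3)]))
```

```text
t 5.42 pos_ang 0.996 tool_ang 0.298 r 0.0453 dy -0.0003 thumb 0.001 width 0.0856 gf 0.0 F_tool [-0.6 -0.9 -0.4] T_tool [ 0.03  0.34 -0.02] q [-0.21  0.72 -0.31  2.    1.12  0.35  0.12]
```

View pics/g.png

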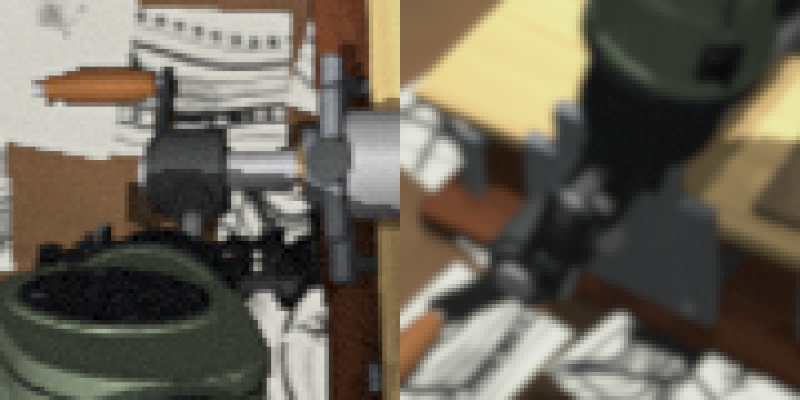

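The fingers straddle the head (top crop: screw at (192,222), fingers on either side). Closing.

Call:
move_arm(deltas=[[[0,0,0],[0,0,0],0],[[0,0,0],[0,0,0],0],[[0,0,0],[0,0,0],0],[[0,0,0],[0,0,0],0],[[0,0,0],[0,0,0],0],[[0,0,0],[0,0,0],0]], force=50)

```text
time: 6.28
tcp_pos: [0.5274, 0.1485, 0.15]
tool_rot: [-0.027, 2.842, 0.008]
force: [-1.7, -1.4, 7.7]
width: 0.0085
grasp_force: 49.6
```

Run:
```python
from h import *
tool();p,r=cur();q,s=gt(.35,.062,.3,.0)
# arc from .77 to .35
import numpy as np
pp,rr=p,r
for a in np.linspace(.77,.35,9)[1:]:
    q,s=gt(a,.062,.3); pp,rr=plan(pp,rr,q,s,1)
```

```text
t 6.28 pos_ang 0.966 tool_ang 0.299 r 0.0457 dy -0.0002 thumb 0.002 width 0.0085 gf 49.6 F_tool [-0.6 -1.3 -7.9] T_tool [0.13 0.13 0.14] q [-0.21  0.72 -0.31  2.    1.12  0.36  0.12]
[[-0.031, 0.002, -0.017], [0.001, -0.0, -0.001]]
[[-0.03, 0.0, -0.013], [0.0, -0.0, -0.0]]
[[-0.031, 0.0, -0.011], [0.0, -0.0, -0.0]]
[[-0.031, 0.0, -0.009], [0.0, -0.0, -0.0]]
[[-0.032, 0.0, -0.007], [0.0, -0.0, -0.0]]
[[-0.032, 0.0, -0.006], [0.0, -0.0, -0.0]]
[[-0.032, 0.0, -0.004], [0.0, -0.0, -0.0]]
[[-0.032, 0.0, -0.003], [0.0, -0.0, -0.0]]
```

Call:
move_arm(deltas=[[[-0.031,0.002,-0.016],[0,0,0],0],[[-0.03,0,-0.013],[0,0,0],0],[[-0.031,0,-0.011],[0,0,0],0],[[-0.031,0,-0.009],[0,0,0],0],[[-0.032,0,-0.007],[0,0,0],0],[[-0.032,0,-0.006],[0,0,0],0],[[-0.032,0,-0.004],[0,0,0],0],[[-0.032,0,-0.003],[0,0,0],0],[[0,0,0],[0,0,0],0]])

```text
time: 7.4
tcp_pos: [0.5475, 0.1489, 0.1625]
tool_rot: [-0.028, 2.847, 0.006]
force: [-12.0, 0.2, -4.9]
width: 0.008
grasp_force: 48.7
```

Run:
```python
from h import *
tool()
save("scene","s3");save("top","t3")
c=cv2.imread("pics/t3.png")[200:280,220:310];d=cv2.imread("pics/s3.png")[230:330,230:330]
cv2.imwrite("pics/g3.png",np.hstack([cv2.resize(c,(450,400),interpolation=3),cv2.resize(d,(340,400*1),interpolation=3) if 0 else cv2.resize(d,(350,400),interpolation=3)]))
for a in(.2,.3,.4,.5):
    g=O-.09*(np.cos(a)*EZ-np.sin(a)*EX)+.065*EY; print(a,(proj("t3",g)-[220,200])*5,(proj("s3",g)-[230,230])*[3.5,4])
```

```text
t 7.40 pos_ang 0.428 tool_ang 0.295 r 0.0423 dy -0.0002 thumb 0.002 width 0.0080 gf 48.7 F_tool [12.9  0.5  1.2] T_tool [-0.1   3.23  0.09] q [-0.14  0.72 -0.41  1.92  1.01  0.46  0.27]
0.2 [118.97055482 224.12991496] [119.36675855 405.32596467]
0.3 [118.02477239 208.2056761 ] [108.60345638 396.73672767]
0.4 [116.82391357 192.5797338 ] [ 98.08253921 387.4261191 ]
0.5 [115.37617011 177.37871771] [ 87.8908502  377.47402438]
```

View pics/g3.png

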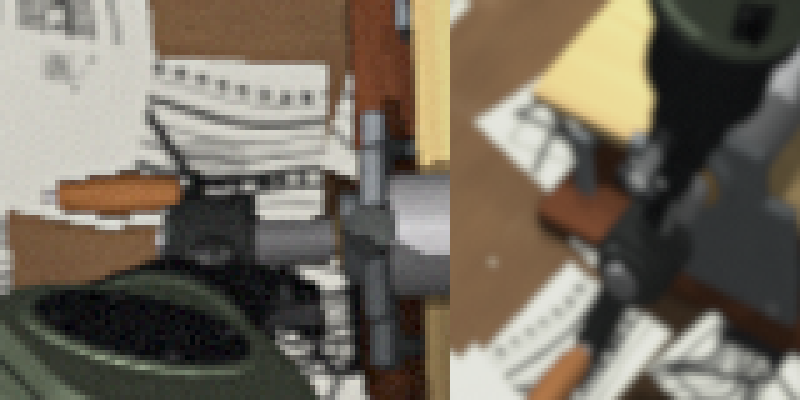

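Call:
move_arm(deltas=[[[-0.025,0,-0.001],[0,0,0],0],[[-0.025,0,-0.001],[0,0,0],0],[[0,0,0],[0,0,0],0],[[0,0,0.001],[0,0,0.075],0],[[0,0,0.002],[0,0,0.1],0],[[0,0,0.002],[0,0,0.1],0],[[0,0,0.002],[0,0,0.1],0],[[0,0,0.002],[0,0,0.075],0]], force=70)

```text
time: 8.5
tcp_pos: [0.5524, 0.1478, 0.1633]
tool_rot: [0.972, 2.693, 0.15]
force: [-12.8, -7.2, -1.9]
width: 0.0077
grasp_force: 72.0
```

```bash
python3 -c "
from h import *
tool()"
```

```text
t 8.50 pos_ang 0.312 tool_ang 0.294 r 0.0413 dy -0.0015 thumb 0.713 width 0.0077 gf 72.0 F_tool [  5.2 -13.7  -2. ] T_tool [ 3.02  1.73 -0.29] q [-0.24  0.71 -0.24  1.9   0.81  0.37 -0.26]
```

Call:
move_arm(deltas=[[[0,0,0.001],[0,0,0.075],0],[[0,0,0.001],[0,0,0.075],0]])

```text
time: 8.75
tcp_pos: [0.5523, 0.1475, 0.163]
tool_rot: [1.286, 2.571, 0.196]
force: [-12.1, -8.2, -3.2]
width: 0.0078
grasp_force: 71.7
```

```bash
python3 -c "
from h import *
tool()"
```

```text
t 8.75 pos_ang 0.317 tool_ang 0.294 r 0.0410 dy -0.0018 thumb 0.949 width 0.0078 gf 71.7 F_tool [  0.9 -14.9  -0.5] T_tool [ 3.43  0.92 -0.27] q [-0.27  0.71 -0.18  1.9   0.73  0.34 -0.42]
```

Call:
move_arm(deltas=[[[0,0,0.001],[0,0,0.075],0],[[0,0,0.001],[0,0,0.075],0]])

```text
time: 9.0
tcp_pos: [0.5522, 0.1473, 0.1627]
tool_rot: [1.588, 2.414, 0.239]
force: [-12.5, -9.7, -5.9]
width: 0.0078
grasp_force: 71.4
```

```bash
python3 -c "
from h import *
tool()"
```

```text
t 9.00 pos_ang 0.321 tool_ang 0.293 r 0.0407 dy -0.0019 thumb 1.184 width 0.0078 gf 71.4 F_tool [ -3.5 -16.5   2. ] T_tool [ 3.67  0.13 -0.35] q [-0.3   0.71 -0.13  1.91  0.64  0.32 -0.57]
```

Call:
move_arm(deltas=[[[0,0,0.001],[0,0,0.075],0],[[0,0,0.002],[0,0,0.075],0]])

```text
time: 9.25
tcp_pos: [0.552, 0.1473, 0.1623]
tool_rot: [1.872, 2.224, 0.28]
force: [-12.8, -9.4, -4.0]
width: 0.0081
grasp_force: 71.7
```

```bash
python3 -c "
from h import *
tool()"
```

```text
t 9.25 pos_ang 0.327 tool_ang 0.293 r 0.0404 dy -0.0020 thumb 1.420 width 0.0081 gf 71.7 F_tool [ -7.  -14.8   0.1] T_tool [ 3.75 -0.76 -0.23] q [-0.33  0.71 -0.07  1.91  0.55  0.3  -0.71]
```

Call:
move_arm(deltas=[[[0,0,0.001],[0,0,0.075],0],[[0,0,0.001],[0,0,0.05],0]])

```text
time: 9.5
tcp_pos: [0.552, 0.1473, 0.162]
tool_rot: [2.092, 2.042, 0.312]
force: [-12.6, -10.2, -5.5]
width: 0.008
grasp_force: 71.6
```

```bash
python3 -c "
from h import *
tool()"
```

```text
t 9.50 pos_ang 0.330 tool_ang 0.292 r 0.0402 dy -0.0019 thumb 1.616 width 0.0080 gf 71.6 F_tool [-10.6 -13.4   1.6] T_tool [ 3.42 -1.35 -0.17] q [-0.35  0.71 -0.03  1.91  0.46  0.28 -0.83]
```

Call:
move_arm(deltas=[[[0,0,0.001],[0,0,0.065],0],[[0,0,0.001],[0,0,0.065],0]])

```text
time: 9.75
tcp_pos: [0.552, 0.1474, 0.1618]
tool_rot: [2.305, 1.831, 0.343]
force: [-13.6, -8.2, -6.6]
width: 0.0081
grasp_force: 71.5
```

```bash
python3 -c "
from h import *
tool()"
```

```text
t 9.75 pos_ang 0.334 tool_ang 0.292 r 0.0400 dy -0.0019 thumb 1.820 width 0.0081 gf 71.5 F_tool [-11.4 -12.6   2.4] T_tool [ 3.12 -2.03 -0.25] q [-0.37  0.71  0.01  1.91  0.37  0.27 -0.95]
```

Call:
move_arm(deltas=[[[0,0,0.001],[0,0,0.05],0],[[0,0,0.001],[0,0,0.05],0]])

```text
time: 10.0
tcp_pos: [0.5519, 0.1474, 0.1615]
tool_rot: [2.455, 1.654, 0.364]
force: [-12.5, -8.0, -6.5]
width: 0.0079
grasp_force: 71.8
```

```bash
python3 -c "
from h import *
tool()"
```

```text
t 10.00 pos_ang 0.336 tool_ang 0.292 r 0.0398 dy -0.0018 thumb 1.976 width 0.0079 gf 71.8 F_tool [-12.6  -9.8   2.6] T_tool [ 2.82 -2.4  -0.18] q [-0.39  0.71  0.03  1.91  0.31  0.26 -1.04]
```

Call:
move_arm(deltas=[[[0,0,0.001],[0,0,0.05],0],[[0,0,0.001],[0,0,0.05],0]])

```text
time: 10.25
tcp_pos: [0.5519, 0.1476, 0.1613]
tool_rot: [2.592, 1.466, 0.384]
force: [-13.0, -7.4, -6.4]
width: 0.0074
grasp_force: 71.9
```

```bash
python3 -c "
from h import *
tool()"
```

```text
t 10.25 pos_ang 0.338 tool_ang 0.292 r 0.0396 dy -0.0016 thumb 2.133 width 0.0074 gf 71.9 F_tool [-13.7  -8.4   2.4] T_tool [ 2.54 -2.79 -0.11] q [-0.41  0.71  0.06  1.91  0.23  0.25 -1.13]
```

Call:
move_arm(deltas=[[[0,0,0.001],[0,0,0.05],0],[[0,0,0.001],[0,0,0.05],0]])

```text
time: 10.5
tcp_pos: [0.552, 0.1478, 0.1612]
tool_rot: [2.716, 1.266, 0.402]
force: [-12.4, -7.8, -5.8]
width: 0.0077
grasp_force: 72.3
```

```bash
python3 -c "
from h import *
tool()"
```

```text
t 10.50 pos_ang 0.337 tool_ang 0.292 r 0.0394 dy -0.0014 thumb 2.290 width 0.0077 gf 72.3 F_tool [-14.7  -5.3   2. ] T_tool [ 2.09 -3.05 -0.24] q [-0.42  0.71  0.09  1.91  0.16  0.25 -1.21]
```

Call:
move_arm(deltas=[[[0,0,0.001],[0,0,0.05],0],[[0,0,0.001],[0,0,0.04],0]])

```text
time: 10.75
tcp_pos: [0.5521, 0.148, 0.1611]
tool_rot: [2.814, 1.078, 0.416]
force: [-14.0, -7.1, -2.4]
width: 0.0081
grasp_force: 73.1
```

```bash
python3 -c "
from h import *
tool()"
```

```text
t 10.75 pos_ang 0.335 tool_ang 0.292 r 0.0393 dy -0.0012 thumb 2.431 width 0.0081 gf 73.1 F_tool [-15.2  -4.1  -1.8] T_tool [ 1.58 -3.35 -0.44] q [-0.43  0.71  0.11  1.91  0.1   0.25 -1.29]
```

Call:
move_arm(deltas=[[[0,0,0.001],[0,0,0.04],0],[[0,0,0],[0,0,0.03],0]])

```text
time: 11.0
tcp_pos: [0.5522, 0.1481, 0.1611]
tool_rot: [2.882, 0.927, 0.426]
force: [-11.7, -6.8, -1.8]
width: 0.0076
grasp_force: 73.5
```

```bash
python3 -c "
from h import *
tool()"
```

```text
t 11.00 pos_ang 0.333 tool_ang 0.292 r 0.0392 dy -0.0011 thumb 2.540 width 0.0076 gf 73.5 F_tool [-13.5  -1.3  -1.7] T_tool [ 1.23 -3.39 -0.65] q [-0.44  0.72  0.13  1.91  0.05  0.24 -1.35]
```

Contact began at thumb ≈2.3, so the crank is about 15° off square, with the flat to the back (≈0.06). I'll back off a little and turn the crank by about 0.26 rad.

```bash
cat >> h.py <<'E'
def arc(da,n,dth=0):  # crank angle change da, rows
    p,r=cur()
    if dth: r=r*R.from_rotvec([0,0,dth]);p=p+r.apply([0,0,.00127*dth])
    p0,r0=p,r
    for i in range(1,n+1):
        A=R.from_rotvec(-da*i/n*EY); p,r=plan(p,r,O+A.apply(p0-O),A*r0,1)
E
python3 -c "
from h import *
arc(-.26,6,-.5)"
```

```text
[[0.008, 0.015, -0.0], [0.025, -0.012, -0.0]]
[[0.008, 0.016, -0.001], [0.024, -0.013, -0.0]]
[[0.007, 0.015, 0.0], [0.025, -0.012, -0.0]]
[[0.008, 0.016, -0.0], [0.024, -0.013, -0.0]]
[[0.008, 0.015, -0.001], [0.025, -0.012, -0.0]]
[[0.008, 0.015, 0.0], [0.025, -0.013, -0.0]]
```

Call:
move_arm(deltas=[[[0,0,-0.002],[0,0,-0.1],0],[[0,0,-0.002],[0,0,-0.1],0],[[0,0,-0.002],[0,0,-0.118],0],[[0.008,0.015,0],[0.025,-0.012,0],0],[[0.008,0.016,-0.001],[0.024,-0.013,0],0],[[0.007,0.015,0],[0.025,-0.012,0],0],[[0.008,0.016,0],[0.024,-0.013,0],0],[[0.008,0.015,-0.001],[0.025,-0.012,0],0],[[0.008,0.015,0],[0.025,-0.013,0],0],[[0,0,0],[0,0,0],0]])

```text
time: 12.25
tcp_pos: [0.5621, 0.1478, 0.1632]
tool_rot: [2.645, 1.664, 0.038]
force: [-10.9, -8.5, -13.6]
width: 0.0078
grasp_force: 70.3
```

```bash
python3 -c "
from h import *
tool()"
```

```text
t 12.25 pos_ang 0.074 tool_ang 0.029 r 0.0393 dy -0.0016 thumb 2.040 width 0.0078 gf 70.3 F_tool [-12.5  -6.5  13.3] T_tool [ 1.95 -2.23 -0.1 ] q [-0.24  0.79 -0.16  1.58  0.18  0.76 -0.92]
```

Call:
move_arm(deltas=[[[0,0,0.001],[0,0,0.075],0],[[0,0,0.001],[0,0,0.075],0],[[0,0,0.001],[0,0,0.065],0]])

```text
time: 12.62
tcp_pos: [0.5616, 0.1482, 0.1628]
tool_rot: [2.893, 1.193, 0.042]
force: [-12.1, -6.1, -17.8]
width: 0.0081
grasp_force: 69.5
```

```bash
python3 -c "
from h import *
tool()"
```

```text
t 12.62 pos_ang 0.088 tool_ang 0.029 r 0.0389 dy -0.0012 thumb 2.380 width 0.0081 gf 69.5 F_tool [-13.3  -4.6  17.4] T_tool [ 1.36 -2.62 -0.18] q [-0.29  0.79 -0.06  1.58  0.08  0.75 -1.17]
```

Call:
move_arm(deltas=[[[0,0,0.004],[0,0,0.05],0],[[0,0,0.004],[0,0,0.05],0]])

```text
time: 12.88
tcp_pos: [0.5617, 0.1485, 0.1625]
tool_rot: [2.98, 0.965, 0.045]
force: [-14.8, -5.4, -6.2]
width: 0.008
grasp_force: 71.1
```

```bash
python3 -c "
from h import *
tool()"
```

```text
t 12.88 pos_ang 0.086 tool_ang 0.030 r 0.0386 dy -0.0010 thumb 2.536 width 0.0080 gf 71.1 F_tool [-15.3  -4.4   5.8] T_tool [ 1.32 -3.34 -0.18] q [-0.31  0.79 -0.01  1.58  0.03  0.74 -1.29]
```

Call:
move_arm(deltas=[[[0,0,0.002],[0,0,0.05],0],[[0,0,0.002],[0,0,0.05],0]])

```text
time: 13.12
tcp_pos: [0.5617, 0.1487, 0.1623]
tool_rot: [3.049, 0.729, 0.046]
force: [-15.7, -5.0, -4.4]
width: 0.0079
grasp_force: 71.4
```

```bash
python3 -c "
from h import *
tool()"
```

```text
t 13.12 pos_ang 0.087 tool_ang 0.030 r 0.0384 dy -0.0007 thumb 2.693 width 0.0079 gf 71.4 F_tool [-16.4  -2.7   3.9] T_tool [ 0.94 -3.69 -0.19] q [-0.33  0.79  0.03  1.59 -0.02  0.74 -1.4 ]
```

Call:
move_arm(deltas=[[[0,0,0.001],[0,0,0.04],0],[[0,0,0.001],[0,0,0.04],0]])

```text
time: 13.38
tcp_pos: [0.5616, 0.1489, 0.1621]
tool_rot: [3.09, 0.538, 0.046]
force: [-15.9, -4.0, -3.5]
width: 0.0078
grasp_force: 71.4
```

```bash
python3 -c "
from h import *
tool()"
```

```text
t 13.38 pos_ang 0.089 tool_ang 0.030 r 0.0383 dy -0.0005 thumb 2.818 width 0.0078 gf 71.4 F_tool [-16.4  -1.7   3. ] T_tool [ 0.63 -3.86 -0.25] q [-0.35  0.79  0.07  1.59 -0.06  0.74 -1.49]
```

Call:
move_arm(deltas=[[[0,0,0.001],[0,0,0.03],0],[[0,0,0],[0,0,0.03],0]])

```text
time: 13.62
tcp_pos: [0.5616, 0.1491, 0.1621]
tool_rot: [3.114, 0.393, 0.047]
force: [-16.0, -3.0, -3.8]
width: 0.0082
grasp_force: 71.5
```

```bash
python3 -c "
from h import *
tool()
save('scene','s4');save('top','t4')"
```

```text
t 13.62 pos_ang 0.090 tool_ang 0.030 r 0.0382 dy -0.0003 thumb 2.911 width 0.0082 gf 71.5 F_tool [-16.3  -1.    3.3] T_tool [ 0.39 -3.88 -0.33] q [-0.37  0.79  0.09  1.59 -0.09  0.74 -1.56]
```

Contact on the flat now reads ≈2.82, against 2.75 nominal, so my thumb reading runs about 0.07 high. That makes the first probe ≈17.5° off, leaving about 0.05 rad. I'll back off, correct, then tighten.

```bash
python3 -c "
from h import *
arc(-.05,2,-.4)"
```

```text
[[0.008, 0.006, -0.0], [0.009, -0.013, 0.0]]
[[0.008, 0.005, -0.001], [0.01, -0.013, 0.0]]
```

Call:
move_arm(deltas=[[[0,0,-0.001],[0,0,-0.1],0],[[0,0,-0.002],[0,0,-0.1],0],[[0,0,-0.002],[0,0,-0.055],0],[[0.008,0.006,0],[0.009,-0.013,0],0],[[0.008,0.006,0],[0.01,-0.013,0],0],[[0,0,0],[0,0,0],0]])

```text
time: 14.48
tcp_pos: [0.5639, 0.1485, 0.1625]
tool_rot: [-2.97, -1.005, 0.032]
force: [-15.2, -6.3, -3.6]
width: 0.008
grasp_force: 71.4
```

```bash
python3 -c "
from h import *
tool()"
```

```text
t 14.47 pos_ang 0.030 tool_ang -0.021 r 0.0385 dy -0.0010 thumb 2.510 width 0.0080 gf 71.4 F_tool [-15.8  -4.1   3.9] T_tool [ 1.33 -3.44  0.02] q [-0.29  0.81 -0.03  1.52  0.03  0.83 -1.25]
```

Call:
move_arm(deltas=[[[0,0,0.002],[0,0,0.1],0],[[0,0,0.002],[0,0,0.1],0],[[0,0,0.001],[0,0,0.055],0],[[0,0,0],[0,0,0],0]])

```text
time: 14.98
tcp_pos: [0.5635, 0.1492, 0.1621]
tool_rot: [-3.114, -0.394, 0.033]
force: [-16.5, -4.1, -4.8]
width: 0.0084
grasp_force: 71.1
```

```bash
python3 -c "
from h import *
tool()"
```

```text
t 14.97 pos_ang 0.040 tool_ang -0.021 r 0.0381 dy -0.0003 thumb 2.911 width 0.0084 gf 71.1 F_tool [-16.9  -0.2   5.1] T_tool [ 0.33 -3.88 -0.21] q [-0.35  0.82  0.08  1.52 -0.09  0.83 -1.55]
```

Call:
move_arm(deltas=[[[0,0,0.001],[0,0,0.03],0],[[0,0,0.001],[0,0,0.03],0]])

```text
time: 15.22
tcp_pos: [0.5635, 0.1493, 0.162]
tool_rot: [-3.13, -0.247, 0.032]
force: [-16.7, -2.6, -2.1]
width: 0.0078
grasp_force: 71.8
```

```bash
python3 -c "
from h import *
tool()"
```

```text
t 15.22 pos_ang 0.038 tool_ang -0.021 r 0.0381 dy -0.0002 thumb 3.005 width 0.0078 gf 71.8 F_tool [-16.9  -0.    2.5] T_tool [ 0.14 -3.99 -0.53] q [-0.36  0.82  0.11  1.52 -0.12  0.83 -1.62]
```

Call:
move_arm(deltas=[[[0,0,0.001],[0,0,0.03],0],[[0,0,0.001],[0,0,0.03],0]])

```text
time: 15.48
tcp_pos: [0.5636, 0.1495, 0.162]
tool_rot: [-3.139, -0.1, 0.032]
force: [-17.9, -1.7, 1.0]
width: 0.008
grasp_force: 73.0
```

```bash
python3 -c "
from h import *
tool()"
```

```text
t 15.47 pos_ang 0.037 tool_ang -0.021 r 0.0380 dy 0.0000 thumb 3.099 width 0.0080 gf 73.0 F_tool [-18.    0.5  -0.6] T_tool [-0.16 -4.14 -0.79] q [-0.38  0.82  0.14  1.52 -0.14  0.83 -1.69]
```

Screw seats on the flat. To be sure it is square, I'll do a mirror probe 0.31 rad on the other side; the torque curve should match the first one.

```bash
python3 -c "
from h import *
arc(-.31,6,-1.1)"
```

```text
[[0.008, 0.019, -0.001], [0.03, -0.014, 0.0]]
[[0.009, 0.018, -0.0], [0.03, -0.013, 0.0]]
[[0.008, 0.019, -0.001], [0.03, -0.014, 0.0]]
[[0.009, 0.018, -0.0], [0.03, -0.014, 0.0]]
[[0.008, 0.019, -0.001], [0.03, -0.013, 0.0]]
[[0.009, 0.018, -0.001], [0.03, -0.014, 0.0]]
```

Call:
move_arm(deltas=[[[0,0,-0.002],[0,0,-0.1],0],[[0,0,-0.002],[0,0,-0.1],0],[[0,0,-0.002],[0,0,-0.1],0],[[0,0,-0.002],[0,0,-0.1],0],[[0,0,-0.002],[0,0,-0.1],0],[[0,0,-0.002],[0,0,-0.1],0],[[0,0,-0.002],[0,0,-0.1],0]])

```text
time: 16.35
tcp_pos: [0.5646, 0.1479, 0.1632]
tool_rot: [-2.614, -1.726, 0.026]
force: [-7.4, -8.3, -9.9]
width: 0.0078
grasp_force: 71.4
```

Call:
move_arm(deltas=[[[0.008,0.019,-0.001],[0.03,-0.014,0],0],[[0.009,0.018,0],[0.03,-0.013,0],0],[[0.008,0.019,-0.001],[0.03,-0.014,0],0],[[0.009,0.018,0],[0.03,-0.014,0],0],[[0.008,0.019,-0.001],[0.03,-0.013,0],0],[[0.009,0.018,-0.001],[0.03,-0.014,0],0],[[0,0,0],[0,0,0],0],[[0,0,0.001],[0,0,0.075],0],[[0,0,0.001],[0,0,0.075],0]])

```text
time: 17.48
tcp_pos: [0.5757, 0.1485, 0.161]
tool_rot: [-2.655, -1.323, 0.451]
force: [-20.9, -8.8, -17.4]
width: 0.008
grasp_force: 68.7
```

```bash
python3 -c "
from h import *
tool()"
```

```text
t 17.48 pos_ang -0.281 tool_ang -0.333 r 0.0385 dy -0.0013 thumb 2.238 width 0.0080 gf 68.7 F_tool [-15.4  -6.   23.3] T_tool [ 1.39 -2.65 -0.28] q [-0.21  1.   -0.16  1.07  0.04  1.39 -0.97]
```

Call:
move_arm(deltas=[[[0,0,0.001],[0,0,0.05],0],[[0,0,0.001],[0,0,0.05],0]])

```text
time: 17.73
tcp_pos: [0.5755, 0.1487, 0.1609]
tool_rot: [-2.769, -1.12, 0.47]
force: [-22.6, -8.0, -14.4]
width: 0.0077
grasp_force: 69.0
```

```bash
python3 -c "
from h import *
tool()"
```

```text
t 17.73 pos_ang -0.275 tool_ang -0.333 r 0.0384 dy -0.0010 thumb 2.394 width 0.0077 gf 69.0 F_tool [-17.4  -5.9  21. ] T_tool [ 1.18 -3.11 -0.5 ] q [-0.22  1.   -0.12  1.07  0.01  1.39 -1.11]
```

Call:
move_arm(deltas=[[[0,0,0.001],[0,0,0.05],0],[[0,0,0.001],[0,0,0.04],0]])

```text
time: 17.98
tcp_pos: [0.5752, 0.1489, 0.1609]
tool_rot: [-2.86, -0.929, 0.485]
force: [-23.7, -7.7, -13.3]
width: 0.0076
grasp_force: 69.9
```

```bash
python3 -c "
from h import *
tool()"
```

```text
t 17.98 pos_ang -0.270 tool_ang -0.334 r 0.0383 dy -0.0008 thumb 2.535 width 0.0076 gf 69.9 F_tool [-19.   -4.5  20.4] T_tool [ 1.02 -3.42 -0.73] q [-0.24  1.   -0.08  1.07 -0.02  1.39 -1.22]
```

Mirror probe matches the first within ≈1°, so square is at tool angle ≈ -0.012. I'll return there, approaching from the front as before, and tighten.

```bash
python3 -c "
from h import *
arc(.40,8,-.54);print();arc(-.08,2,-.54)"
```

```text
[[-0.008, -0.018, 0.002], [-0.029, 0.013, 0.0]]
[[-0.008, -0.017, 0.001], [-0.029, 0.013, 0.0]]
[[-0.008, -0.018, 0.002], [-0.029, 0.013, 0.0]]
[[-0.008, -0.018, 0.002], [-0.029, 0.013, 0.0]]
[[-0.008, -0.017, 0.002], [-0.029, 0.013, 0.0]]
[[-0.008, -0.018, 0.001], [-0.029, 0.014, 0.0]]
[[-0.008, -0.018, 0.002], [-0.029, 0.013, 0.0]]
[[-0.008, -0.018, 0.002], [-0.029, 0.013, 0.0]]

[[0.006, 0.014, -0.001], [0.023, -0.01, -0.0]]
[[0.007, 0.014, -0.0], [0.023, -0.011, -0.0]]
```

Call:
move_arm(deltas=[[[0,0,-0.001],[0,0,-0.115],0],[[0,0,-0.001],[0,0,-0.115],0],[[0,0,-0.001],[0,0,-0.115],0],[[-0.008,-0.018,0.002],[-0.029,0.013,0],0],[[-0.008,-0.018,0.002],[-0.029,0.013,0],0],[[-0.008,-0.018,0.002],[-0.029,0.013,0],0],[[-0.008,-0.018,0.002],[-0.029,0.013,0],0],[[-0.008,-0.017,0.001],[-0.029,0.013,0],0],[[-0.008,-0.018,0.002],[-0.029,0.014,0],0],[[-0.008,-0.018,0.002],[-0.029,0.013,0],0]])

```text
time: 19.23
tcp_pos: [0.5634, 0.1479, 0.1632]
tool_rot: [2.609, 1.728, 0.033]
force: [-5.9, -10.1, -4.1]
width: 0.0081
grasp_force: 73.2
```

Call:
move_arm(deltas=[[[-0.008,-0.018,0.002],[-0.029,0.013,0],0],[[0,0,0],[0,0,0],0],[[0.007,0.014,0],[0.023,-0.01,0],0],[[0.006,0.014,-0.001],[0.023,-0.011,0],0],[[0,0,0],[0,0,0],0]])

```text
time: 19.85
tcp_pos: [0.564, 0.1479, 0.1631]
tool_rot: [-2.614, -1.731, 0.013]
force: [-13.9, -11.1, 4.4]
width: 0.0077
grasp_force: 73.3
```

```bash
python3 -c "
from h import *
tool()"
```

```text
t 19.85 pos_ang 0.027 tool_ang -0.010 r 0.0391 dy -0.0016 thumb 1.993 width 0.0077 gf 73.3 F_tool [-15.7  -8.5  -4.3] T_tool [ 2.68 -2.93 -0.05] q [-0.22  0.81 -0.19  1.53  0.18  0.83 -0.87]
```

Call:
move_arm(deltas=[[[0,0,0.001],[0,0,0.1],0],[[0,0,0.002],[0,0,0.1],0],[[0,0,0.001],[0,0,0.1],0],[[0,0,0.002],[0,0,0.1],0],[[0,0,0.001],[0,0,0.1],0],[[0,0,0.001],[0,0,0.08],0],[[0,0,0.001],[0,0,0.07],0],[[0,0,0.001],[0,0,0.05],0],[[0,0,0],[0,0,0.03],0],[[0,0,0],[0,0,0],0]])

```text
time: 21.1
tcp_pos: [0.5632, 0.1496, 0.162]
tool_rot: [-3.139, -0.039, 0.016]
force: [-17.7, -2.2, 0.3]
width: 0.0079
grasp_force: 73.6
```

```bash
python3 -c "
from h import *
tool()"
```

```text
t 21.10 pos_ang 0.048 tool_ang -0.010 r 0.0380 dy 0.0001 thumb 3.138 width 0.0079 gf 73.6 F_tool [-17.7   1.7  -0.2] T_tool [-0.47 -4.   -0.8 ] q [-0.38  0.81  0.15  1.54 -0.15  0.81 -1.72]
```

Call:
move_arm(deltas=[[[0,0,0],[0,0,0],0.4],[[0,0,0],[0,0,0],0.6],[[0,0,0],[0,0,0],0.7],[[0,0,0],[0,0,0],0.7],[[0,0,-0.1],[0,0,0],0.7],[[0,0,-0.3],[0,0,0],0.7],[[0,0,-0.4],[0,0,0],0.7],[[-0.3,0,-0.4],[0,0,0],0.7],[[-0.5,0,-0.3],[0,0,0],0.7],[[-0.5,0,0],[0,0,0],0.7]])

```text
time: 22.35
tcp_pos: [0.4357, 0.146, 0.3153]
tool_rot: [-3.137, -0.037, -0.001]
force: [1.1, 1.4, -0.4]
width: 0.0599
grasp_force: 0.0
```

Run:
```python
from h import *
tool()
save("scene","s5");save("top","t5")
c=cv2.imread("pics/t5.png")[200:300,210:310];d=cv2.imread("pics/s5.png")[230:330,230:330]
cv2.imwrite("pics/g5.png",np.hstack([cv2.resize(c,(400,400),interpolation=3),cv2.resize(d,(400,400),interpolation=3)]))
for a in(-.1,0,.1):
    g=O-.09*(np.cos(a)*EZ-np.sin(a)*EX)+.065*EY; print(a,(proj("t5",g)-[210,200])*4,(proj("s5",g)-[230,230])*4)
```

```text
t 22.35 pos_ang 0.595 tool_ang 0.001 r 0.2310 dy -0.0008 thumb 3.139 width 0.0599 gf 0.0 F_tool [ 1.1 -1.4  0.4] T_tool [ 0.06  0.1  -0.02] q [-0.51  0.44  0.2   1.74 -0.11  0.98 -1.82]
-0.1 [136.17535551 217.93547869] [173.95218185 426.03179539]
0 [136.05762385 205.09145284] [161.4416187 420.0421168]
0.1 [135.72372386 192.18023253] [148.8950919 413.1181355]
```

View pics/g5.png

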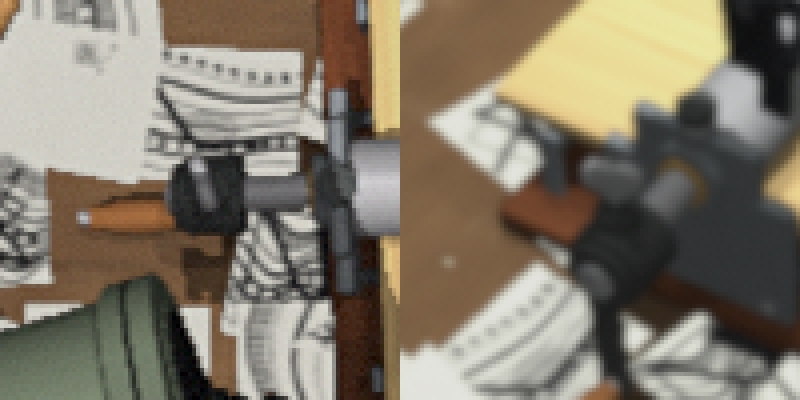

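The grip centre is at top crop (136,215), meaning the crank is near -0.05. The head, from (193,160) to (212,203), looks about 20° short of a half turn, so I'll check it with an enlarged crop against projections.

Run:
```python
from h import *
im=cv2.imread("pics/t5.png"); x0,y0,s=240,230,16
c=cv2.resize(im[y0:y0+36,x0:x0+48],None,fx=s,fy=s,interpolation=3)
def corners(th,a=-.02):
    pts=[]
    for rr in(.0685,):
        P,rt=tgt(a,rr,th);M=rt.as_matrix()
        for sx,sy in((-1,-1),(1,-1),(1,1),(-1,1)):
            q=proj("t5",P+M[:,0]*.018*sx+M[:,1]*.0045*sy);pts.append((q-[x0,y0]+.5)*s)
    return np.array(pts).astype(int)
w=c.copy()
for th,col in((2.75,(0,0,255)),(3.1,(0,255,0))):cv2.polylines(w,[corners(th)],True,col,1)
cv2.imwrite("pics/h5.png",w)
```

```text
(no output)
```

View pics/h5.png

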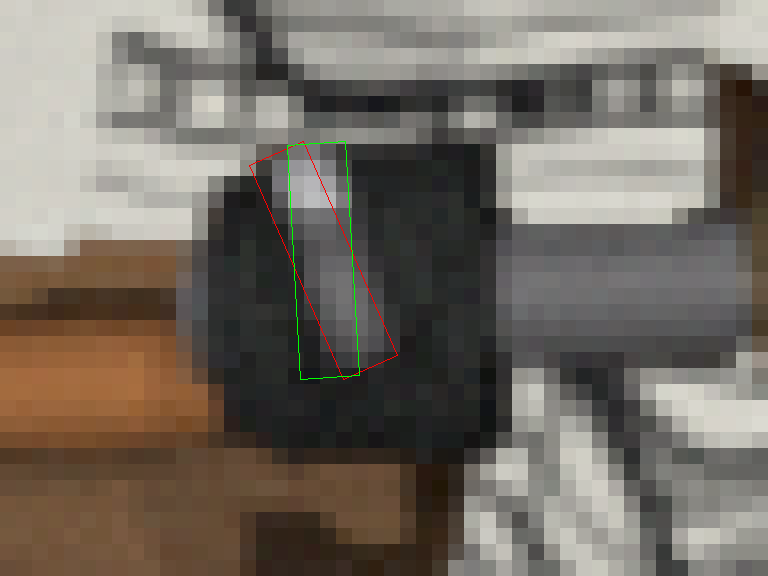

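The head sits tilted about 15°, so thumb ≈2.87. That fits a seated screw: it relaxes until drag balances the contact torque at ≈2.84, and it stays pressed on the flat. The gripper is clear, so I'm handing in.

```bash
python3 -c "
from h import *
print(job_done())"
```

```text
the job is handed in; nothing more can be done
None
```

I turned the crank until the set screw faced the flat, with probes on both sides agreeing to within about 1°. I then screwed it down onto the flat (about 0.8 N m at the wrist), let go, and handed the job in at about 22 s of the 67 s, with the gripper clear and no verdict returned.

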